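# Warm the glaze: pan into the corner of the warming plate, then switch on

## Robot

A 6-joint arm with a two-finger parallel gripper is mounted at the origin on the work surface. World frame = base frame: x ahead of the robot, y to its left, z up, the work surface at z = 0. Lengths are in m, angles in rad, forces in N, time in s.
With the tool pointing down it reaches from about 0.25 to 0.725 m from the base axis. Payload 4 kg.
Tool frame: the origin (TCP) lies midway between the tips of the shut fingers; the grasp point (between the pads) lies 19 mm behind it (bot.grasp_offset is the distance from the TCP to the grasp point, in m); z points along the fingers, y is the direction in which the jaws open and shut (so a half turn about z gives the same grasp; the last joint's range is limited). The gripper opens to 85 mm and grips with 20 to 120 N. Pads are 22 mm wide; open, the fingers measure 114 mm over their backs; the gripper's body (76 mm by 85 mm) begins 54 mm behind the grasp point. The pads swing forward as they close: fully open they stand 13 mm farther back than shut.
Start: joints at [1.315, 0.241, 0.005, 1.335, 0, 1.571], TCP at [0.127, 0.484, 0.231] pointing down, gripper open.
Joint ranges: [-2.72, 2.72], [-1.05, 1.87], [-1.09, 1.28], [-1.99, 2.15], [-1.42, 1.44], [-3.14, 3.14]. Speed limits (rad/s): [2.79, 2.79, 3.14, 3.14, 3.14, 3.14].

## Interface

Orientations are given as a unit quaternion [x, y, z, w].
In Python, from workcell import sensors, optics, bot gives the robot as it stands.
- The arm moves only by the tool apply_moves, never from a script. Its argument "plan" is one flat list of numbers, 6 for each row, row after row: the shift along the tool's x, y, z in m, then the turn, a rotation vector about the tool's x, y, z in rad. In form: [tx, ty, tz, ax, ay, az, tx, ty, tz, ax, ay, az, ...]. A call has 1 to 12 rows; each row is the pose to reach, as a shift and turn from the pose commanded when the call began, along the tool's axes at that moment; what a row does not reach only later rows make up. A row lasts 1/12 s, in which the tool goes at most 41.7 mm and 7.16 degrees, less where a joint would pass 70% of its speed; a pose out of reach is approached as far as the arm can. A call with a gripper value outside its range is refused whole. "grip" is the finger opening in m, from 0 to 0.0854, set as the call begins (left out, the last holds). The fingers move at their own pace and stop on an object; the grip force is fixed at half the most. Time passes only in rows, so rows that repeat a pose let the fingers close. It gives the time, the measured TCP pose, the force and the opening at its end, in the units of the state.
- sensors.get_obs(): the state, without advancing time (a new reading comes with each control period).
- optics.camera(name): name is "side" or "top"; returns a dict with "pixels" (400x640x3 uint8, red, green, blue), "fx", "fy", "cx", "cy" (pixels), "pose" (4x4, takes a point from camera to world coordinates). Camera axes: x right, y up, looking along -z (the intrinsics and any distortion apply to the point x, -y, -z); pixel columns grow to the right and rows downward; lengths in m; the calibration is good to about 2 mm. A picture is of the moment at which its call begins. There is no depth.
- bot.job_done(): hands the job in, once; it reports no verdict.
The state is a dict: "clock": time; "joint_pos": joint angles; "joint_vel": joint speeds; "tau": joint torques, N m; "eef_pos": TCP position; "tool_rot": TCP orientation; "ft_force": force on the tool from outside, world axes, zero at the start; "ft_torque": the same for the moment, N m; "grip_width": finger opening in m.
Only numpy, scipy, OpenCV 4.12 (cv2) and the standard library are available. Lean on these libraries where they do the work, as an engineer would, in place of code of your own. Each camera call takes 0.05 s, during which the arm holds its last target.

## Task

Put the rectangular lidded glaze pan on the warming plate, keeping it level and setting it down gently, and slide it fully home in the corner, square and flush: its long side against the back splash guard, its plain end against the left one, so that the rest of the batch fits beside it. Then turn the plate's main switch to on. Leave the other things on the counter where they are.

Things in the scene. Friction and masses are not known exactly. Their poses are not given: they have to be found in the camera images.
- pan_center (a point): Closed rectangular steel pan, 66 mm wide (x), 155 mm long (y), 60 mm high, rigid, 0.4 to 0.9 kg, flat underside. Point: centre of its body, 30 mm above the underside; z up. A folding stub handle sticks out of its -y end. The weight lies near this point: lift it by the body (66 mm across), not by the handle
- pan_handle (a point): Centre of the pan's black stub handle: a bar 47 mm long (along the pan's y), 13 mm wide (x), 24 mm high; 42 mm above the pan's underside, 102.5 mm from its centre on the -y side; axes as the pan. It stands level but folds down (about 0.1 N m) on a friction pin at its root, 83 mm from the pan's centre; sideways it is stiff. Good for sliding the pan; lifted by it the pan tips
- warmer: Fixed countertop warming plate. Origin on the counter under the plate's centre; x to the back, y to the left guard, z up. Dark flat plate 220 (x) by 250 mm (y), surface 45 mm above the counter, front open, thin upright splash guards along the whole back and left edges. On the right, y -131 to -221 mm, the control housing, top 75 mm above the counter, carries the switch
- plate_corner (a point): Inner corner of the two guards, at the plate surface (x 110, y 125, z 45 mm of the warming plate; same axes). Guards rise 60 mm above the plate; inner faces run from here along -y (back guard) and along -x (left guard). The pan goes with its long side on the back guard, its plain end on the left guard, handle to the control housing: its centre then 33 mm in -x and 77.5 mm in -y from here
- switch_grip (a point): Main switch of the warming plate: black bar handle 74 mm long, 15 mm wide, 32 mm high on a round skirt 48 mm across, turning about a vertical axis at x 0, y -176 mm of the warming plate. Point: on the axis at the bar's mid-height, 106 mm above the counter (skirt top at 90, bar top at 120 mm). Its x axis runs along the bar to the end with the white pointer line
- switch (a joint): Switch angle: 0 off (bar along the warming plate's x, pointer to the back), 1.571 on (quarter turn clockwise seen from above, pointer to the right). Stops at both ends. An over-centre spring holds it at either stop (about 0.16 N m); let go past half way (0.785) it snaps to on, let go short of half way it springs back to off
- pot: bystander: round lidded steel pot 96 mm across, 56 mm high, with a stub handle; origin under its centre
- tray: bystander: aluminium baking tray 240 by 330 mm, 24 mm high, with tree biscuits; origin under its centre
- rolling_pin: bystander: wooden rolling pin, 42 mm thick, 324 mm long along its y; origin under its centre
Not all that is in view belongs to the job. What is shaped like the part that bears pan_center but red is not meant.

How it is judged:
By the outcome, as a careful person would: the job done as asked, in the order asked, and still so for the second after the job is handed in, with the robot touching nothing.
It also fails if it takes over 67 s, if anything falls off the work surface, if the arm or the gripper's body presses on something with over 40 N, if the wrist force passes 120 N, or if a joint passes its speed limit or range.

## Working session

There is one attempt and no reset: what is moved stays moved. The work goes in short steps, Python scripts to look and compute and a tool call to move; the robot and the scene stay as the last step left them, time stands still between calls to the robot, and variables do not carry over. Pictures are saved under pics/ and viewed, and the job is handed in when it is done.

Besides the shell and the picture viewer there is one more tool, called by a JSON object that holds its "name" and its "arguments", one argument or row to a line. apply_moves: Moves the arm, as the interface text tells. Its arguments: {"type":"object","properties":{"plan":{"type":"array","items":{"type":"number"}},"grip":{"type":"number"}},"required":["plan"]}

```bash
ls; mkdir -p pics
python3 - <<'E'
from workcell import sensors, optics, bot
import cv2,numpy as np
for n in ("top","side"):
    c=optics.camera(n); cv2.imwrite(f"pics/{n}0.png",c["pixels"][:,:,::-1]); print(n,{k:v for k,v in c.items() if k!="pixels"})
o=sensors.get_obs(); print(o); print(bot.grasp_offset)
E
```

```text
pics
top {'fx': 456.20749130748425, 'fy': 456.20749130748425, 'cx': 311.18998498456256, 'cy': 200.70080562829372, 'pose': array([[-0.01490956,  0.99130588, -0.13073008,  0.27768446],
       [-0.99976447, -0.01271757,  0.0175862 , -0.00746534],
       [ 0.01577074,  0.13096149,  0.99126201,  1.93613654],
       [ 0.        ,  0.        ,  0.        ,  1.        ]])}
side {'fx': 490.8114759224555, 'fy': 490.8114759224555, 'cx': 321.3748532522639, 'cy': 200.69447001382198, 'pose': array([[-0.9730538 ,  0.16829456, -0.15761739,  0.23005834],
       [-0.23003922, -0.75526429,  0.61372454,  1.12715225],
       [-0.01575629,  0.63344518,  0.77362713,  1.53685291],
       [ 0.        ,  0.        ,  0.        ,  1.        ]])}
{'clock': 0.1, 'joint_pos': array([1.31499672e+00, 2.41325210e-01, 3.85522445e-03, 1.33522906e+00,
       6.93275734e-06, 1.57079065e+00]), 'joint_vel': array([ 0.00111298, -0.00100647,  0.00187171, -0.00070525, -0.00048427,
       -0.00058428]), 'tau': array([ 5.91209778e-05, -3.73137903e+01,  2.53010541e+01,  1.08832429e-02,
        1.04121733e-05,  2.60455124e-05]), 'eef_pos': array([0.12636095, 0.48317082, 0.23050679]), 'tool_rot': array([ 1.27548514e-01,  9.91831877e-01, -9.43148466e-04, -1.24788241e-04]), 'ft_force': array([ 0.73670103, -0.34409435,  0.93139069]), 'ft_torque': array([0.00449932, 0.07020351, 0.00683311]), 'grip_width': 0.08493239444252318}
0.0187
```

View pics/top0.png

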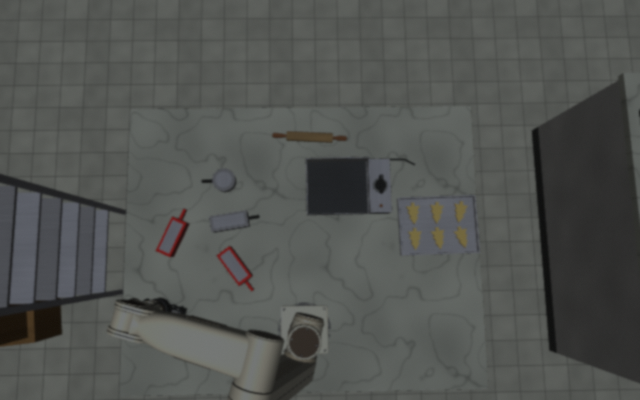

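View pics/side0.png

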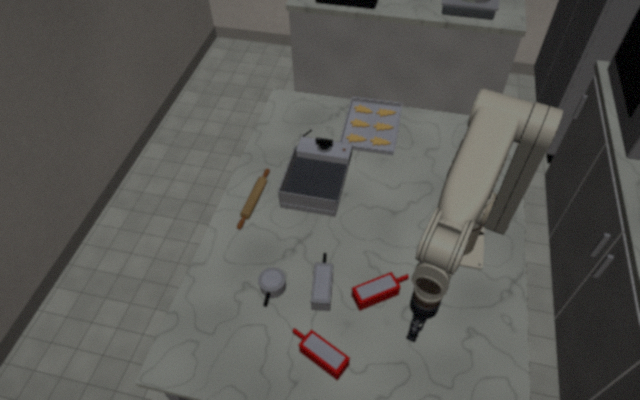

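```bash
cat > h.py <<'E'
from workcell import sensors, optics, bot
import cv2,numpy as np
from scipy.spatial.transform import Rotation as R
def ray(c,u,v,z):
    d=np.array([(u-c["cx"])/c["fx"],-(v-c["cy"])/c["fy"],-1.]); P=c["pose"]; d=P[:3,:3]@d; o=P[:3,3]
    return o+d*(z-o[2])/d[2]
def proj(c,p):
    q=np.linalg.inv(c["pose"])@np.r_[p,1]; return c["cx"]+c["fx"]*q[0]/-q[2], c["cy"]-c["fy"]*q[1]/-q[2]
def crop(c,u0,v0,u1,v1,s,f):
    im=c["pixels"][v0:v1,u0:u1,::-1].astype(float); im=255*(im/im.max())**.6
    cv2.imwrite(f,cv2.resize(im.astype(np.uint8),None,fx=s,fy=s,interpolation=cv2.INTER_CUBIC))
def tri(c1,p1,c2,p2):
    A=[];b=[]
    for c,p in((c1,p1),(c2,p2)):
        o=c["pose"][:3,3]; d=ray(c,*p,0)-o; d/=np.linalg.norm(d); M=np.eye(3)-np.outer(d,d); A.append(M); b.append(M@o)
    return np.linalg.solve(sum(A),sum(b))
E
python3 - <<'E'
from h import *
c=optics.camera("top"); np.save("top0.npy",c["pixels"])
crop(c,195,195,275,245,10,"pics/t_pan.png"); crop(c,295,145,405,225,7,"pics/t_w.png")
c=optics.camera("side");crop(c,290,240,350,320,7,"pics/s_pan.png"); crop(c,270,120,360,225,5,"pics/s_w.png")
E
```

```text
(no output)
```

View pics/t_pan.png

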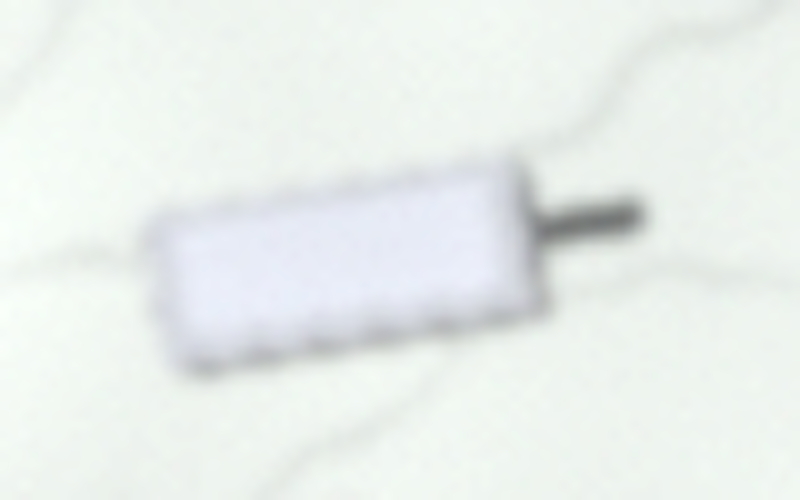

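View pics/t_w.png

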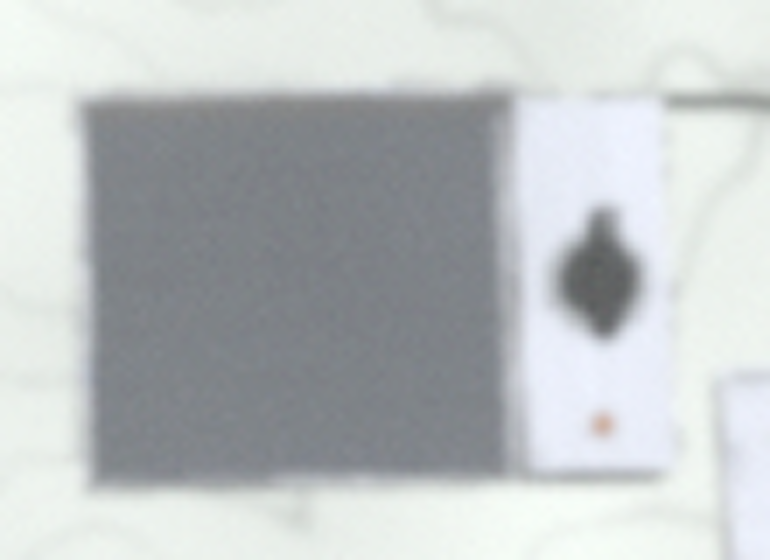

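View pics/s_pan.png

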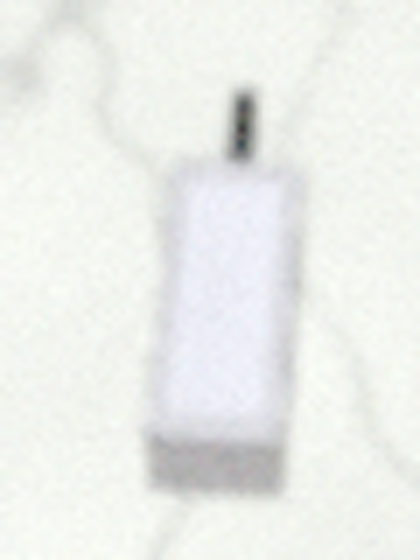

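View pics/s_w.png

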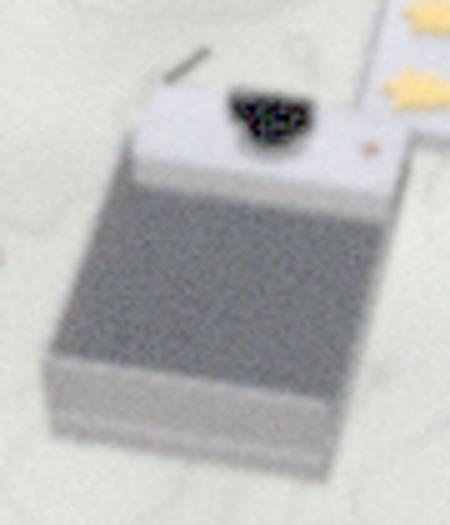

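Run:
```python
from h import *
for n in("top","side"):
    c=optics.camera(n); np.save(n+"1.npy",c["pixels"])
    im=c["pixels"].astype(int)
    x=lambda u0,v0,u1,v1,f: None
    if n=="top":
        for v in (176,186,200): print("row",v,[tuple(im[v,u]) for u in list(range(303,312))+list(range(362,374))+list(range(386,394))])
        for u in (325,345): print("col",u,[tuple(im[v,u]) for v in list(range(153,166))+list(range(208,218))])
        for u in (220,235): print("pancol",u,[tuple(im[v,u]) for v in range(208,236)])
        print([tuple(im[221,u]) for u in range(206,264)])
```

```text
row 176 [(np.int64(91), np.int64(94), np.int64(91)), (np.int64(90), np.int64(93), np.int64(90)), (np.int64(84), np.int64(87), np.int64(85)), (np.int64(72), np.int64(74), np.int64(74)), (np.int64(57), np.int64(58), np.int64(60)), (np.int64(41), np.int64(43), np.int64(44)), (np.int64(35), np.int64(37), np.int64(39)), (np.int64(33), np.int64(35), np.int64(37)), (np.int64(33), np.int64(35), np.int64(37)), (np.int64(33), np.int64(35), np.int64(37)), (np.int64(33), np.int64(35), np.int64(37)), (np.int64(34), np.int64(36), np.int64(39)), (np.int64(42), np.int64(44), np.int64(46)), (np.int64(54), np.int64(56), np.int64(59)), (np.int64(63), np.int64(64), np.int64(68)), (np.int64(68), np.int64(70), np.int64(73)), (np.int64(76), np.int64(78), np.int64(83)), (np.int64(83), np.int64(87), np.int64(93)), (np.int64(86), np.int64(88), np.int64(95)), (np.int64(87), np.int64(89), np.int64(96)), (np.int64(87), np.int64(90), np.int64(96)), (np.int64(89), np.int64(92), np.int64(100)), (np.int64(91), np.int64(94), np.int64(101)), (np.int64(91), np.int64(94), np.int64(100)), (np.int64(90), np.int64(92), np.
[... 9142 characters left out ...]
.int64(55), np.int64(57), np.int64(57)), (np.int64(64), np.int64(67), np.int64(65)), (np.int64(81), np.int64(84), np.int64(82)), (np.int64(88), np.int64(92), np.int64(88)), (np.int64(90), np.int64(94), np.int64(91)), (np.int64(90), np.int64(94), np.int64(91)), (np.int64(90), np.int64(93), np.int64(90)), (np.int64(90), np.int64(94), np.int64(90)), (np.int64(89), np.int64(93), np.int64(89)), (np.int64(88), np.int64(91), np.int64(88)), (np.int64(86), np.int64(90), np.int64(87)), (np.int64(85), np.int64(89), np.int64(86)), (np.int64(86), np.int64(89), np.int64(86)), (np.int64(86), np.int64(89), np.int64(86)), (np.int64(86), np.int64(90), np.int64(87)), (np.int64(85), np.int64(89), np.int64(87))]
```

```bash
cat > meas.py <<'E'
from h import *
def comp(m,near):
    n,l,s,ce=cv2.connectedComponentsWithStats(m.astype(np.uint8))
    i=1+np.argmin([np.hypot(*(ce[k]-near))+ (1e4 if s[k,4]<200 else 0) for k in range(1,n)])
    return (l==i).astype(np.uint8)
def up(c,u0,v0,u1,v1,s=8):
    im=c["pixels"][v0:v1,u0:u1].astype(np.float32)
    return cv2.resize(im,None,fx=s,fy=s,interpolation=cv2.INTER_CUBIC)
def rect(m):
    k=max(cv2.findContours(m,cv2.RETR_EXTERNAL,cv2.CHAIN_APPROX_NONE)[0],key=cv2.contourArea)
    return cv2.minAreaRect(k)
def toworld(c,pts,u0,v0,z,s=8):
    return np.array([ray(c,u0+(p[0]+.5)/s-.5,v0+(p[1]+.5)/s-.5,z) for p in pts])
E
python3 - <<'E'
from meas import *
for n,b,ctr in (("top",(198,200,270,242),(32,21)),("side",(295,250,350,316),(27,32))):
    c=optics.camera(n); im=up(c,*b)
    lid=comp(((im[...,2]-im[...,1])>(3.5 if n=="top" else 3)),np.array(ctr)*8)
    r=rect(lid); p=toworld(c,cv2.boxPoints(r),b[0],b[1],.06)
    print(n,"lid",r, p.round(4).tolist(), p.mean(0).round(4)); 
    for i in range(4):
        d=p[(i+1)%4]-p[i]; print(np.linalg.norm(d).round(4),np.degrees(np.arctan2(d[1],d[0])).round(2))
    dk=comp(im.sum(2)<(150),np.array((245-198,218-200) if n=="top" else (325-295,258-250))*8)
    r=rect(dk); print("handle",r,toworld(c,[r[0]],b[0],b[1],.042 if n=="side" else .054), dk.sum()/64)
    cv2.imwrite(f"pics/m_{n}.png",np.hstack([lid*255,dk*255]))
E
```

```text
top lid ((249.1083526611328, 170.17486572265625), (118.44615173339844, 296.197998046875), 80.16214752197266) [[0.4641, 0.38, 0.06], [0.4883, 0.2303, 0.06], [0.4278, 0.2197, 0.06], [0.4039, 0.3688, 0.06]] [0.446  0.2997 0.06  ]
0.1516 -80.81
0.0614 -170.05
0.151 99.12
0.0612 10.53
handle ((442.1725158691406, 140.9062042236328), (30.62216567993164, 89.11528778076172), 85.42607879638672) [[0.46031106 0.20141273 0.054     ]] 31.046875
side lid ((217.99713134765625, 259.80462646484375), (148.22955322265625, 341.8227844238281), 5.110417366027832) [[0.465, 0.3892, 0.06], [0.4924, 0.2247, 0.06], [0.4272, 0.217, 0.06], [0.4038, 0.3814, 0.06]] [0.4471 0.3031 0.06  ]
0.1668 -80.54
0.0656 -173.26
0.1661 98.09
0.0617 7.2
handle ((237.10586547851562, 64.62352752685547), (20.401269912719727, 69.64041900634766), 4.398705005645752) [[0.46382628 0.19655307 0.042     ]] 19.65625
```

Run:
```python
from meas import *
b=(298,148,400,222)
c=optics.camera("top"); im=up(c,*b)
g=im.sum(2)
pl=comp(g<150,np.array((40,38))*8); r=rect(pl); print("plate",r)
k=max(cv2.findContours(pl,0,1)[0],key=cv2.contourArea)
ap=cv2.approxPolyDP(k,20,True)[:,0]; print([ (p/8+[b[0],b[1]]).tolist() for p in ap]); 
print("z.045",toworld(c,ap,b[0],b[1],.045).round(4).tolist()); print("z.105",toworld(c,ap,b[0],b[1],.105).round(4).tolist())
ho=comp((im[...,2]-im[...,1])>4.5,np.array((82,38))*8); r=rect(ho); print("housing",toworld(c,cv2.boxPoints(r),b[0],b[1],.075).round(4).tolist())
sw=comp((g<170)&(np.arange(g.shape[1])[None]>76*8),np.array((82,37))*8); m=cv2.moments(sw,True); print("sw",rect(sw),toworld(c,[(m['m10']/m['m00'],m['m01']/m['m00']),rect(sw)[0]],b[0],b[1],.095).round(4).tolist())
cv2.imwrite("pics/m_w.png",(pl*80+ho*160+sw*255))
b=(270,130,360,220)
c=optics.camera("side"); im=up(c,*b); g=im.sum(2)
print(g.shape)
pl=comp(g<150,np.array((45,52))*8)
k=max(cv2.findContours(pl,0,1)[0],key=cv2.contourArea)
ap=cv2.approxPolyDP(k,14,True)[:,0]; print("side",[ (p/8+[b[0],b[1]]).round(1).tolist() for p in ap]); print("z.045",toworld(c,ap,b[0],b[1],.045).round(4).tolist());print("z.105",toworld(c,ap,b[0],b[1],.105).round(4).tolist())
cv2.imwrite("pics/m_ws.png",pl*255)
```

```text
plate ((319.47515869140625, 306.27386474609375), (441.8327941894531, 482.2102966308594), 88.77787780761719)
[[367.375, 158.75], [307.625, 160.125], [308.75, 213.375], [367.25, 212.25]]
z.045 [[0.7054, -0.2802, 0.045], [0.7023, -0.0267, 0.045], [0.4758, -0.0283, 0.045], [0.4773, -0.2726, 0.045]]
z.105 [[0.6918, -0.2716, 0.105], [0.6889, -0.0261, 0.105], [0.4695, -0.0276, 0.105], [0.471, -0.2642, 0.105]]
housing [[0.6949, -0.2705, 0.075], [0.6989, -0.3665, 0.075], [0.4747, -0.3696, 0.075], [0.4711, -0.275, 0.075]]
sw ((665.8506469726562, 289.8541259765625), (102.49285125732422, 123.98741149902344), 36.19321060180664) [[0.585, -0.3239, 0.095], [0.5868, -0.3267, 0.095]]
(720, 720)
side [[294.8, 152.2], [281.6, 190.0], [336.8, 199.4], [345.5, 165.6], [297.4, 157.8]]
z.045 [[0.7094, -0.2945, 0.045], [0.7046, -0.0774, 0.045], [0.4786, -0.0778, 0.045], [0.4816, -0.2642, 0.045], [0.6899, -0.2652, 0.045]]
z.105 [[0.6901, -0.2373, 0.105], [0.6855, -0.029, 0.105], [0.4686, -0.0294, 0.105], [0.4715, -0.2082, 0.105], [0.6714, -0.2092, 0.105]]
```

```bash
cat > go.py <<'E'
import sys
from h import *
# go.py x y z yawdeg(of tool y, world)
x,y,z,yaw=map(float,sys.argv[1:5])
o=sensors.get_obs(); R0=R.from_quat(o["tool_rot"])
a=np.radians(yaw); ty=np.array([np.cos(a),np.sin(a),0]); tz=np.array([0,0,-1.]); tx=np.cross(ty,tz)
R1=R.from_matrix(np.c_[tx,ty,tz])
print("pos",o["eef_pos"].round(4),"clk",round(float(o["clock"]),2),"F",o["ft_force"].round(2),"T",o["ft_torque"].round(2),"g",round(float(o["grip_width"]),4))
print("shift",R0.inv().apply(np.array([x,y,z])-o["eef_pos"]).round(4),"rv",(R0.inv()*R1).as_rotvec().round(4))
E
python3 go.py .4465 .300 .15 9.2; python3 go.py .4465 .300 .012 9.2
python3 - <<'E'
from meas import *
# switch bar triangulation views
for n,b in (("top",(362,160,400,222)),("side",(300,128,350,165))):
    c=optics.camera(n); s=12; im=up(c,*b,s); g=im.sum(2); m=(g<(130 if n=="top" else 70)).astype(np.uint8)
    m[:, :6*s if n=="top" else 0]=0
    r=rect(m); mo=cv2.moments(m,True); ctr=(mo['m10']/mo['m00'],mo['m01']/mo['m00'])
    print(n,r[1],r[2],[toworld(c,[ctr,r[0]],b[0],b[1],z,s).round(4).tolist() for z in(.09,.106,.12)])
    crop(c,*b,12,f"pics/sw_{n}.png")
E
```

```text
pos [0.1265 0.4837 0.2313] clk 0.5 F [-0.32  0.67 -0.38] T [0.04 0.05 0.01] g 0.0857
shift [-0.3561 -0.0968  0.0813] rv [-1.0000e-04 -0.0000e+00  1.1545e+00]
pos [0.1265 0.4837 0.2313] clk 0.5 F [-0.32  0.67 -0.38] T [0.04 0.05 0.01] g 0.0857
shift [-0.3561 -0.0968  0.2193] rv [-1.0000e-04 -0.0000e+00  1.1545e+00]
top (137.3456573486328, 170.10824584960938) 34.7431755065918 [[[0.5853, -0.3248, 0.09], [0.5866, -0.327, 0.09]], [[0.5826, -0.3221, 0.106], [0.5839, -0.3243, 0.106]], [[0.5803, -0.3197, 0.12], [0.5816, -0.3218, 0.12]]]
side (177.8505859375, 107.29077911376953) 4.969740867614746 [[[0.586, -0.3269, 0.09], [0.5873, -0.3232, 0.09]], [[0.5821, -0.3109, 0.106], [0.5833, -0.3072, 0.106]], [[0.5786, -0.2968, 0.12], [0.5799, -0.2931, 0.12]]]
```

View pics/sw_side.png

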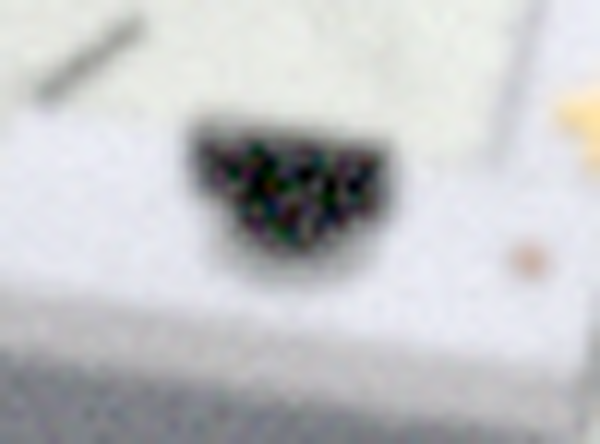

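View pics/sw_top.png

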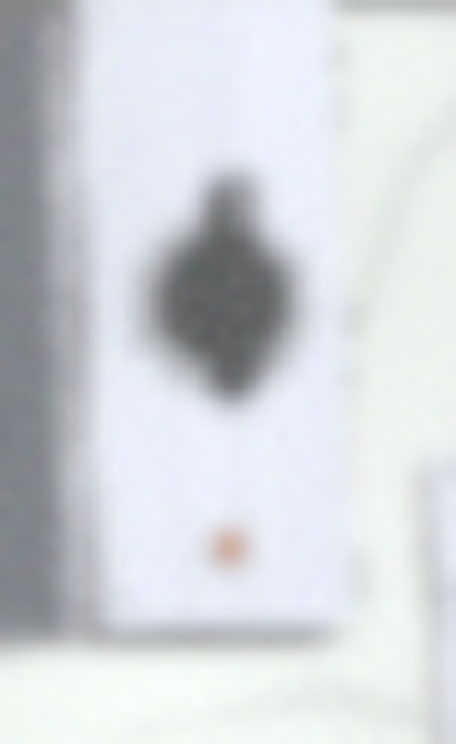

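{"name": "apply_moves", "arguments": {
  "plan": [-0.356,-0.097,0.081,0,0,1.154,-0.356,-0.097,0.081,0,0,1.154,-0.356,-0.097,0.081,0,0,1.154,-0.356,-0.097,0.081,0,0,1.154,-0.356,-0.097,0.081,0,0,1.154,-0.356,-0.097,0.081,0,0,1.154,-0.356,-0.097,0.081,0,0,1.154,-0.356,-0.097,0.081,0,0,1.154,-0.356,-0.097,0.081,0,0,1.154,-0.356,-0.097,0.081,0,0,1.154,-0.356,-0.097,0.081,0,0,1.154,-0.356,-0.097,0.081,0,0,1.154],
  "grip": 0.085
}}

```text
clock: 1.6
eef_pos: [0.4461, 0.2996, 0.1501]
tool_rot: [0.648, 0.762, -0.0, -0.0]
ft_force: [-0.4, -0.3, 1.2]
grip_width: 0.0848
```

```bash
python3 go.py .4465 .300 .012 9.2
python3 - <<'E'
from meas import *
c=optics.camera("top"); print(ray(c,362+231/12,160+287/12,.12)); crop(c,195,190,275,250,10,"pics/t2.png")
c=optics.camera("side"); print(ray(c,300+292/12,128+137/12,.12)); crop(c,270,220,370,320,6,"pics/s2.png")
E
```

```text
pos [0.4461 0.2996 0.1501] clk 1.6 F [-0.37 -0.33  1.23] T [-0. -0.  0.] g 0.0848
shift [0.0003 0.0006 0.1381] rv [-0.0011 -0.0001  0.0008]
[ 0.58204874 -0.3241534   0.12      ]
[ 0.58244509 -0.31982586  0.12      ]
```

View pics/s2.png

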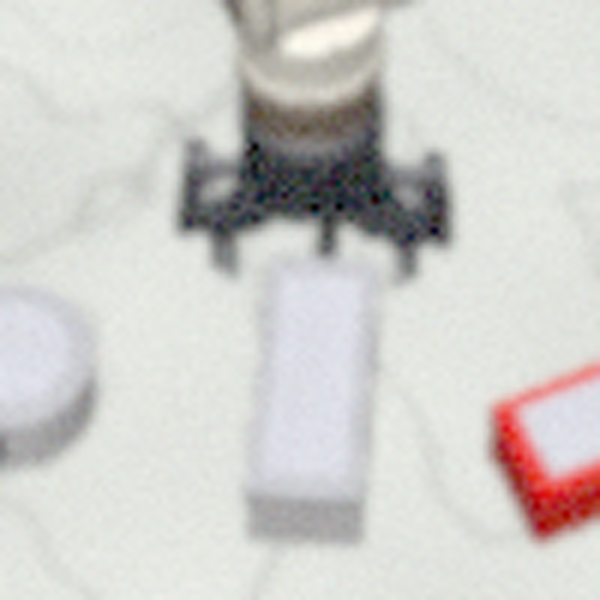

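{"name": "apply_moves", "arguments": {
  "plan": [0,0,0.03,0,0,0,0,0,0.06,0,0,0,0,0,0.09,0,0,0,0,0,0.115,0,0,0,0,0,0.13,0,0,0,0,0,0.138,0,0,0,0,0,0.138,0,0,0]
}}

```text
clock: 2.28
eef_pos: [0.4442, 0.3002, 0.011]
tool_rot: [0.647, 0.763, -0.001, -0.0]
ft_force: [0.3, -0.1, -0.2]
grip_width: 0.0851
```

{"name": "apply_moves", "arguments": {
  "plan": [0,0,0,0,0,0,0,0,0,0,0,0,0,0,0,0,0,0,0,0,0,0,0,0,0,0,0,0,0,0,0,0,0,0,0,0,0,0,0,0,0,0,0,0,0,0,0,0],
  "grip": 0.055
}}

```text
clock: 2.95
eef_pos: [0.4477, 0.3012, 0.0142]
tool_rot: [0.648, 0.762, 0.002, 0.0]
ft_force: [0.6, 2.0, 6.0]
grip_width: 0.0654
```

```bash
python3 go.py .4465 .300 .012 9.2
```

```text
pos [0.4477 0.3012 0.0142] clk 2.95 F [0.59 2.03 5.97] T [0.11 0.25 0.13] g 0.0654
shift [-0.001  -0.0014  0.0022] rv [ 0.0035 -0.0026  0.0011]
```

{"name": "apply_moves", "arguments": {
  "plan": [0,0,-0.004,0,0,0,0,0,-0.01,0,0,0,0,0,-0.018,0,0,0,0,0,-0.028,0,0,0,0,0,-0.04,0,0,0,0,0,-0.04,0,0,0,0,0,-0.04,0,0,0]
}}

```text
clock: 3.53
eef_pos: [0.4471, 0.3002, 0.0533]
tool_rot: [0.648, 0.762, 0.001, 0.0]
ft_force: [-0.1, -0.3, -4.4]
grip_width: 0.0654
```

```bash
python3 go.py .630 -.093 .115 0.7;python3 - <<'E'
from meas import *
c=optics.camera("side"); crop(c,270,220,370,320,6,"pics/s3.png")
E
```

```text
pos [0.4471 0.3002 0.0533] clk 3.53 F [-0.06 -0.3  -4.4 ] T [ 0.06  0.03 -0.07] g 0.0654
shift [-0.4174  0.1177 -0.0618] rv [ 0.0019 -0.001   0.1486]
```

View pics/s3.png

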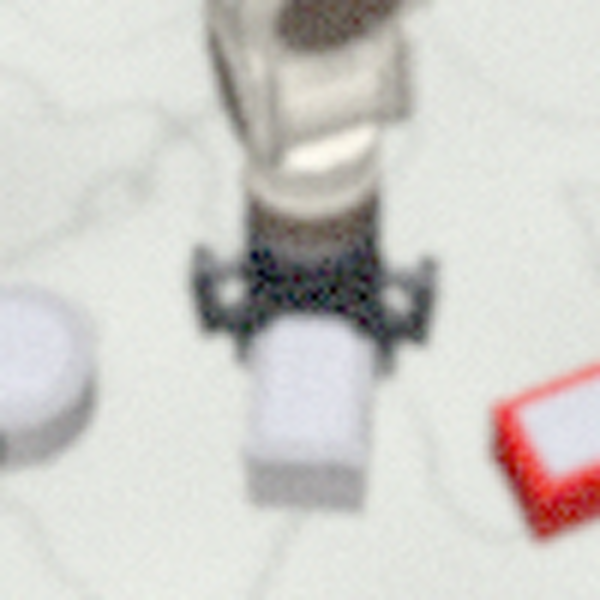

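```bash
python3 go.py .627 -.119 .16 0.7
```

```text
pos [0.4464 0.2998 0.0525] clk 3.58 F [-0.84 -0.57 -4.64] T [ 0.01  0.06 -0.03] g 0.0654
shift [-0.4423  0.1112 -0.1075] rv [ 0.0004 -0.0002  0.1487]
```

{"name": "apply_moves", "arguments": {
  "plan": [0,0,-0.01,0,0,0,0,0,-0.025,0,0,0,0,0,-0.045,0,0,0,0,0,-0.065,0,0,0,0,0,-0.083,0,0,0,0,0,-0.096,0,0,0,0,0,-0.104,0,0,0,0,0,-0.107,0,0,0,0,0,-0.107,0,0,0]
}}

```text
clock: 4.33
eef_pos: [0.4465, 0.2998, 0.1597]
tool_rot: [0.648, 0.762, 0.0, 0.0]
ft_force: [0.6, 0.3, -5.3]
grip_width: 0.0655
```

```bash
python3 go.py .627 -.119 .16 0.7
```

```text
pos [0.4465 0.2998 0.1597] clk 4.33 F [ 0.61  0.34 -5.27] T [-0.01 -0.04 -0.  ] g 0.0655
shift [-4.424e-01  1.110e-01 -4.000e-04] rv [ 0.0005 -0.0003  0.1488]
```

Lateral carry: −0.442, 0.111, turn 0.149, over 24 smooth rows.

{"name": "apply_moves", "arguments": {
  "plan": [-0.007,0.0018,0,0,0,0.002,-0.022,0.0055,0,0,0,0.007,-0.042,0.0105,0,0,0,0.014,-0.065,0.0163,0,0,0,0.022,-0.09,0.0226,0,0,0,0.03,-0.115,0.0289,0,0,0,0.039,-0.14,0.0351,0,0,0,0.047,-0.165,0.0414,0,0,0,0.056,-0.19,0.0477,0,0,0,0.064,-0.215,0.0539,0,0,0,0.072,-0.24,0.0602,0,0,0,0.081,-0.265,0.0665,0,0,0,0.089]
}}

```text
clock: 5.33
eef_pos: [0.5538, 0.047, 0.1577]
tool_rot: [0.682, 0.732, -0.001, -0.001]
ft_force: [0.6, 0.2, -4.5]
grip_width: 0.0654
```

{"name": "apply_moves", "arguments": {
  "plan": [-0.025,0.0042,0,0,0,0.009,-0.05,0.0084,0,0,0,0.018,-0.075,0.0126,0,0,0,0.026,-0.1,0.0168,0,0,0,0.034,-0.123,0.0207,0,0,0,0.042,-0.143,0.024,0,0,0,0.049,-0.159,0.0267,0,0,0,0.054,-0.17,0.0286,0,0,0,0.058,-0.178,0.03,0,0,0,0.06,-0.18,0.0303,0,0,0,0.06,-0.18,0.0303,0,0,0,0.06]
}}

```text
clock: 6.25
eef_pos: [0.5975, -0.1285, 0.1589]
tool_rot: [0.703, 0.711, -0.0, -0.0]
ft_force: [-0.1, -0.7, -4.4]
grip_width: 0.0653
```

```bash
python3 go.py .627 -.119 .075 0.7;python3 - <<'E'
from meas import *
c=optics.camera("side"); crop(c,260,110,370,220,5,"pics/s4.png")
c=optics.camera("top"); crop(c,290,140,410,225,6,"pics/t4.png")
E
```

```text
pos [ 0.5975 -0.1285  0.1589] clk 6.25 F [-0.11 -0.7  -4.37] T [0.09 0.01 0.04] g 0.0653
shift [0.0091 0.0297 0.0839] rv [-0.0008 -0.0005 -0.0004]
```

View pics/s4.png

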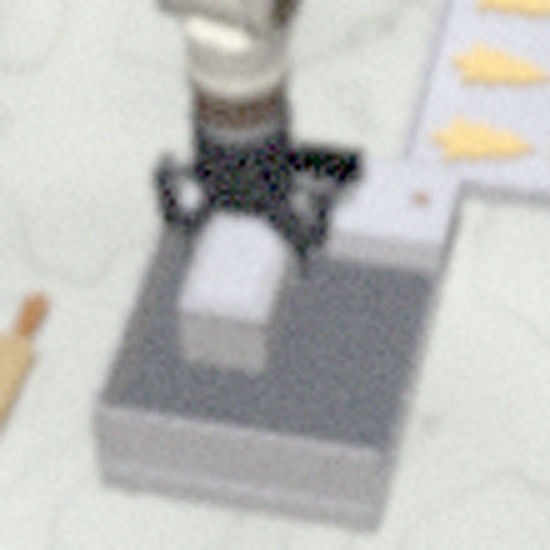

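View pics/t4.png

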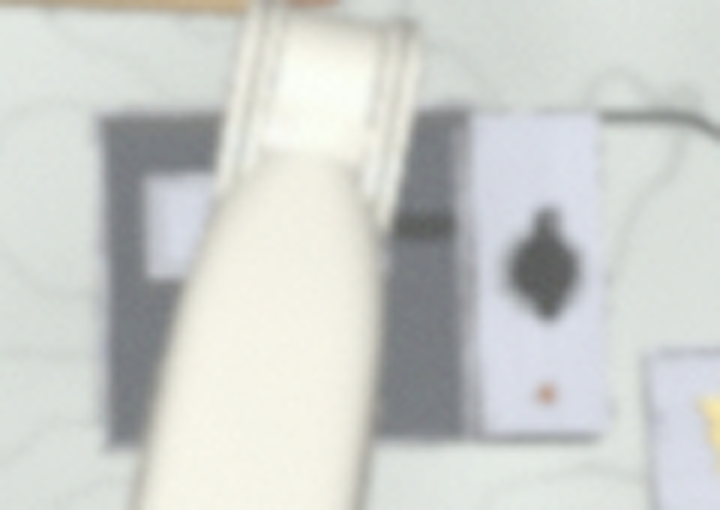

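{"name": "apply_moves", "arguments": {
  "plan": [0.002,0.007,0.005,0,0,0,0.004,0.015,0.015,0,0,0,0.006,0.022,0.03,0,0,0,0.006,0.022,0.045,0,0,0,0.006,0.022,0.06,0,0,0,0.006,0.022,0.073,0,0,0,0.006,0.022,0.083,0,0,0,0.006,0.022,0.09,0,0,0,0.006,0.022,0.093,0,0,0,0.006,0.022,0.093,0,0,0]
}}

```text
clock: 7.18
eef_pos: [0.6192, -0.1218, 0.065]
tool_rot: [0.703, 0.711, -0.001, -0.001]
ft_force: [0.2, 0.1, -4.0]
grip_width: 0.0654
```

```bash
python3 go.py .620 -.122 .059 0.7
```

```text
pos [ 0.6192 -0.1218  0.065 ] clk 7.18 F [ 0.15  0.14 -4.02] T [ 0.   -0.02 -0.03] g 0.0654
shift [-0.0002  0.0008  0.006 ] rv [-0.0018 -0.0004  0.0001]
```

{"name": "apply_moves", "arguments": {
  "plan": [0,0,0.0015,0,0,0,0,0,0.003,0,0,0,0,0,0.004,0,0,0,0,0,0.005,0,0,0,0,0,0.005,0,0,0]
}}

```text
clock: 7.6
eef_pos: [0.6197, -0.1223, 0.0616]
tool_rot: [0.703, 0.711, 0.0, 0.0]
ft_force: [0.5, 0.2, -4.7]
grip_width: 0.0657
```

{"name": "apply_moves", "arguments": {
  "plan": [0,0,0.001,0,0,0,0,0,0.002,0,0,0,0,0,0.002,0,0,0]
}}

```text
clock: 7.85
eef_pos: [0.6197, -0.1223, 0.0594]
tool_rot: [0.703, 0.711, 0.0, 0.0]
ft_force: [0.0, 0.0, -5.1]
grip_width: 0.0653
```

{"name": "apply_moves", "arguments": {
  "plan": [0,0,0.001,0,0,0,0,0,0.0015,0,0,0,0,0,0.0015,0,0,0]
}}

```text
clock: 8.1
eef_pos: [0.6197, -0.1223, 0.0593]
tool_rot: [0.703, 0.711, 0.0, 0.0]
ft_force: [-3.9, 0.3, 5.7]
grip_width: 0.0654
```

{"name": "apply_moves", "arguments": {
  "plan": [0,0,0,0,0,0,0,0,0,0,0,0,0,0,0,0,0,0,0,0,0,0,0,0],
  "grip": 0.077
}}

```text
clock: 8.43
eef_pos: [0.62, -0.1222, 0.0579]
tool_rot: [0.703, 0.711, 0.0, 0.0]
ft_force: [0.5, 0.3, -0.8]
grip_width: 0.0769
```

{"name": "apply_moves", "arguments": {
  "plan": [0,0,-0.01,0,0,0,0,0,-0.03,0,0,0,0,0,-0.055,0,0,0,0,0,-0.085,0,0,0,0,0,-0.1,0,0,0,0,0,-0.1,0,0,0]
}}

```text
clock: 8.93
eef_pos: [0.6227, -0.1228, 0.1637]
tool_rot: [0.703, 0.711, 0.003, 0.004]
ft_force: [0.8, 0.4, 0.9]
grip_width: 0.0772
```

```bash
python3 go.py .530 -.115 .16 0.7;python3 - <<'E'
from meas import *
c=optics.camera("side"); crop(c,260,110,370,220,5,"pics/s5.png")
E
```

```text
pos [ 0.6227 -0.1228  0.1637] clk 8.93 F [0.76 0.39 0.91] T [-0.02 -0.04  0.  ] g 0.0772
shift [ 0.0089 -0.0926  0.0028] rv [ 0.0097  0.0021 -0.0002]
```

View pics/s5.png

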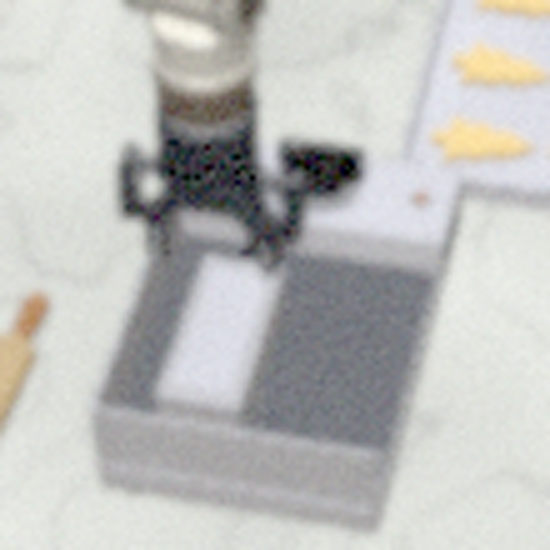

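{"name": "apply_moves", "arguments": {
  "plan": [0,-0.03,0,0,0,0,0,-0.06,0,0,0,0,0,-0.088,0,0,0,0,0,-0.088,0.03,0,0,0,0,-0.088,0.06,0,0,0,0,-0.088,0.085,0,0,0,0,-0.088,0.09,0,0,0,0,-0.088,0.09,0,0,0],
  "grip": 0
}}

```text
clock: 9.65
eef_pos: [0.5288, -0.1226, 0.0649]
tool_rot: [0.703, 0.711, -0.002, -0.003]
ft_force: [-0.0, 1.2, 0.6]
grip_width: -0.0002
```

```bash
python3 go.py .570 -.122 .068 0.7
```

```text
pos [ 0.5288 -0.1226  0.0649] clk 9.65 F [-0.01  1.15  0.56] T [0.01 0.03 0.01] g -0.0002
shift [ 0.0001  0.0412 -0.0034] rv [-0.0069 -0.0017 -0.0002]
```

{"name": "apply_moves", "arguments": {
  "plan": [0,0.015,-0.003,0,0,0,0,0.028,-0.003,0,0,0,0,0.036,-0.003,0,0,0,0,0.041,-0.003,0,0,0,0,0.044,-0.003,0,0,0,0,0.047,-0.003,0,0,0]
}}

```text
clock: 10.15
eef_pos: [0.5773, -0.1227, 0.071]
tool_rot: [0.703, 0.711, -0.001, -0.001]
ft_force: [-4.5, -0.7, 3.8]
grip_width: 0.0003
```

{"name": "apply_moves", "arguments": {
  "plan": [0,0.003,0,0,0,0,0,0.006,0,0,0,0,0,0.009,0,0,0,0,0,0.012,0,0,0,0]
}}

```text
clock: 10.48
eef_pos: [0.5905, -0.1226, 0.0709]
tool_rot: [0.703, 0.711, -0.0, -0.0]
ft_force: [-4.3, -0.7, 3.1]
grip_width: 0.0
```

{"name": "apply_moves", "arguments": {
  "plan": [0,0.003,0,0,0,0,0,0.006,0,0,0,0,0,0.009,0,0,0,0,0,0.011,0,0,0,0,0,0.012,0,0,0,0,0,0.013,0,0,0,0]
}}

```text
clock: 10.98
eef_pos: [0.6037, -0.1223, 0.0708]
tool_rot: [0.703, 0.711, -0.0, -0.0]
ft_force: [-5.1, 0.1, 3.7]
grip_width: -0.0003
```

{"name": "apply_moves", "arguments": {
  "plan": [0,0.001,0,0,0,0,0,0.002,0,0,0,0,0,0.003,0,0,0,0]
}}

```text
clock: 11.23
eef_pos: [0.6066, -0.1223, 0.0708]
tool_rot: [0.703, 0.711, -0.0, -0.0]
ft_force: [-4.4, 0.2, 3.2]
grip_width: -0.0001
```

{"name": "apply_moves", "arguments": {
  "plan": [0,0.001,0,0,0,0,0,0.002,0,0,0,0,0,0.003,0,0,0,0]
}}

```text
clock: 11.48
eef_pos: [0.6097, -0.1223, 0.0707]
tool_rot: [0.703, 0.711, -0.0, -0.0]
ft_force: [-4.8, 0.3, 3.3]
grip_width: 0.0001
```

```bash
python3 go.py .610 -.122 .07 0.7
```

```text
pos [ 0.6097 -0.1223  0.0707] clk 11.48 F [-4.77  0.29  3.28] T [-0.01  0.85  0.03] g 0.0001
shift [0.0003 0.0003 0.0007] rv [-0.0001 -0.0001 -0.0002]
```

{"name": "apply_moves", "arguments": {
  "plan": [0,0.001,0,0,0,0,0,0.002,0,0,0,0]
}}

```text
clock: 11.65
eef_pos: [0.6117, -0.1223, 0.0708]
tool_rot: [0.703, 0.711, 0.0, -0.0]
ft_force: [-5.4, -0.1, 3.3]
grip_width: 0.0002
```

{"name": "apply_moves", "arguments": {
  "plan": [0,0.001,0,0,0,0,0,0.002,0,0,0,0]
}}

```text
clock: 11.82
eef_pos: [0.6137, -0.1223, 0.0708]
tool_rot: [0.703, 0.711, 0.0, -0.0]
ft_force: [-4.5, 0.7, 3.3]
grip_width: 0.0001
```

{"name": "apply_moves", "arguments": {
  "plan": [0,0.001,0,0,0,0,0,0.002,0,0,0,0]
}}

```text
clock: 11.98
eef_pos: [0.6143, -0.1217, 0.0708]
tool_rot: [0.703, 0.711, -0.001, -0.001]
ft_force: [-11.4, 0.6, 7.9]
grip_width: 0.0004
```

{"name": "apply_moves", "arguments": {
  "plan": [0,0.001,0,0,0,0,0,0.002,0,0,0,0]
}}

```text
clock: 12.15
eef_pos: [0.6143, -0.1217, 0.0708]
tool_rot: [0.703, 0.711, -0.002, -0.003]
ft_force: [-16.0, 2.3, 12.3]
grip_width: 0.0001
```

```bash
python3 go.py .610 -.122 .07 0.7;python3 - <<'E'
from meas import *
c=optics.camera("side"); crop(c,260,110,370,220,5,"pics/s6.png")
E
```

```text
pos [ 0.6143 -0.1217  0.0708] clk 12.15 F [-15.95   2.25  12.28] T [ 0.27  2.78 -0.  ] g 0.0001
shift [-0.0002 -0.0043  0.0008] rv [-0.0066 -0.001  -0.0003]
```

View pics/s6.png

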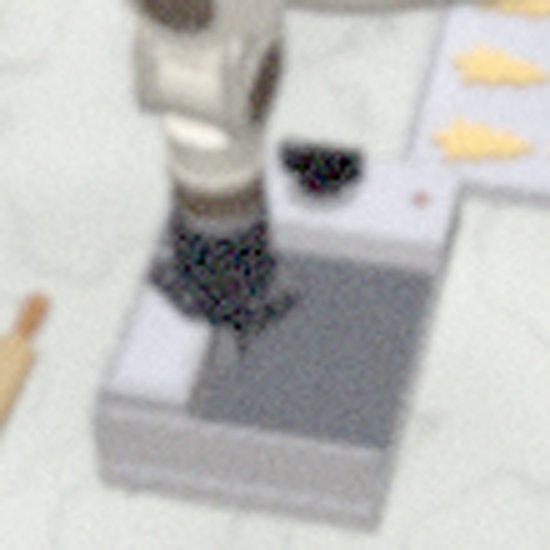

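{"name": "apply_moves", "arguments": {
  "plan": [0,-0.01,0,0,0,0,0,-0.02,0,0,0,0,0,-0.02,-0.03,0,0,0,0,-0.02,-0.06,0,0,0,0,-0.02,-0.088,0,0,0,0,-0.02,-0.09,0,0,0]
}}

```text
clock: 12.7
eef_pos: [0.6027, -0.1231, 0.1675]
tool_rot: [0.703, 0.711, 0.004, 0.006]
ft_force: [1.3, -0.9, 0.2]
grip_width: -0.0001
```

```bash
python3 - <<'E'
from meas import *
c=optics.camera("top"); crop(c,290,140,410,225,6,"pics/t7.png")
E
python3 go.py .656 -.277 .16 0.7
```

```text
pos [ 0.6019 -0.123   0.1654] clk 12.75 F [ 0.86 -0.58 -0.24] T [ 0.08 -0.05 -0.01] g -0.0003
shift [-0.1547  0.0522  0.0063] rv [0.0114 0.0019 0.    ]
```

View pics/t7.png

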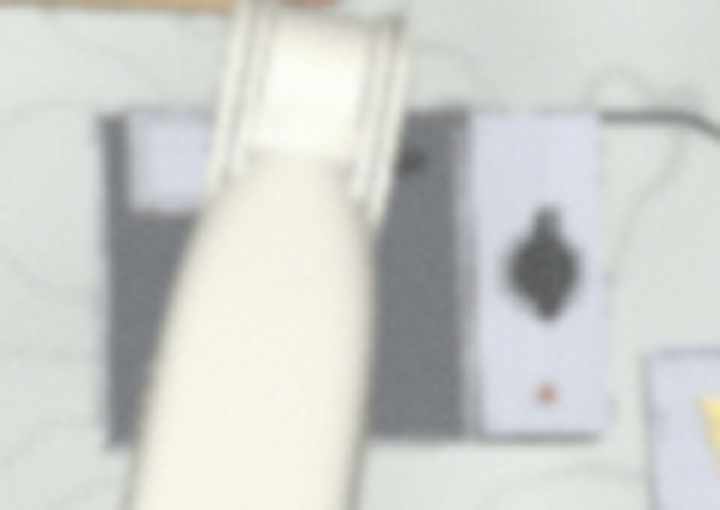

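{"name": "apply_moves", "arguments": {
  "plan": [-0.03,0.01,0,0,0,0,-0.065,0.022,0,0,0,0,-0.1,0.034,0,0,0,0,-0.13,0.045,0,0,0,0,-0.15,0.052,0,0,0,0,-0.158,0.055,0,0,0,0,-0.158,0.055,0,0,0,0,-0.158,0.055,0,0,0,0]
}}

```text
clock: 13.42
eef_pos: [0.6545, -0.28, 0.1588]
tool_rot: [0.703, 0.711, 0.0, -0.001]
ft_force: [-0.2, -0.0, -0.3]
grip_width: 0.0003
```

```bash
python3 go.py .656 -.279 .085 0.7
python3 - <<'E'
from meas import *
c=optics.camera("top"); crop(c,290,140,410,225,6,"pics/t8.png"); print(ray(c,290+427/6,140+160/6,.099))
c=optics.camera("side"); crop(c,260,110,370,220,5,"pics/s8.png")
E
```

```text
pos [ 0.6545 -0.28    0.1588] clk 13.42 F [-0.23 -0.02 -0.27] T [-0.04  0.03 -0.01] g 0.0003
shift [0.0009 0.0016 0.0738] rv [-0.0012 -0.0012 -0.001 ]
[ 0.65842038 -0.24758303  0.099     ]
```

View pics/t8.png

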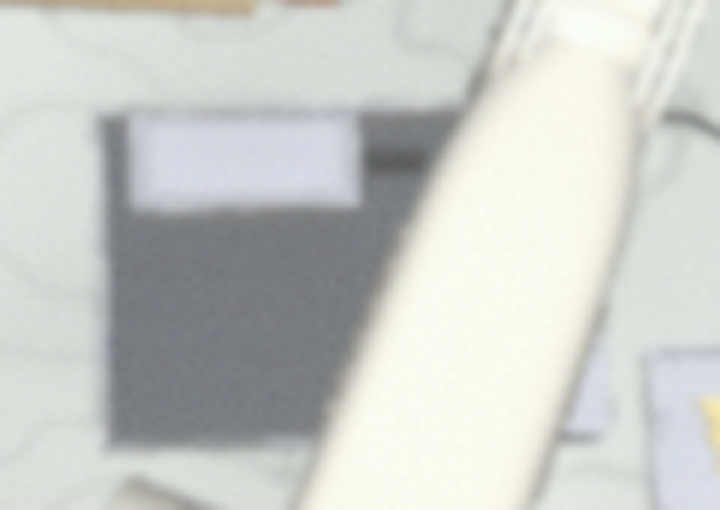

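View pics/s8.png

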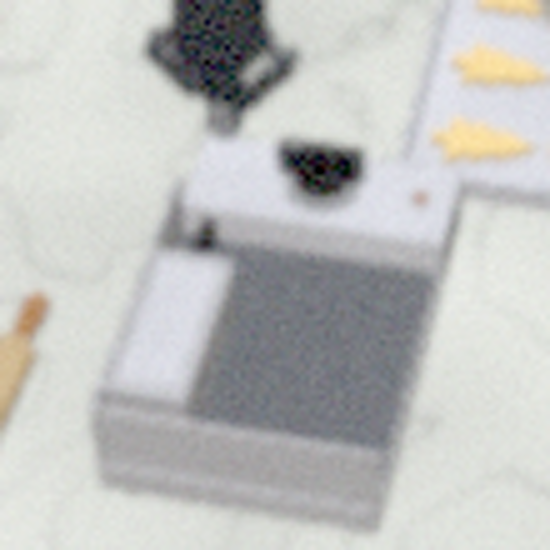

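{"name": "apply_moves", "arguments": {
  "plan": [0,0.001,0.02,0,0,0,0,0.002,0.045,0,0,0,0,0.002,0.063,0,0,0,0,0.002,0.073,0,0,0,0,0.002,0.073,0,0,0]
}}

```text
clock: 13.93
eef_pos: [0.6547, -0.2777, 0.0847]
tool_rot: [0.702, 0.712, -0.001, -0.003]
ft_force: [-0.2, 0.3, -1.5]
grip_width: 0.0001
```

{"name": "apply_moves", "arguments": {
  "plan": [0.004,0,0,0,0,0,0.009,0,0,0,0,0,0.013,0,0,0,0,0,0.016,0,0,0,0,0,0.019,0,0,0,0,0]
}}

```text
clock: 14.35
eef_pos: [0.657, -0.2604, 0.0892]
tool_rot: [0.703, 0.712, 0.0, 0.001]
ft_force: [0.5, -0.0, 0.5]
grip_width: -0.0003
```

```bash
python3 go.py .656 -.259 .085 0.7
```

```text
pos [ 0.657  -0.2604  0.0892] clk 14.35 F [ 0.47 -0.04  0.48] T [-0.02  0.   -0.04] g -0.0003
shift [ 0.0014 -0.001   0.0042] rv [0.002  0.0008 0.0003]
```

{"name": "apply_moves", "arguments": {
  "plan": [0.001,0,0.003,0,0,0,0.003,0,0.003,0,0,0,0.005,0,0.003,0,0,0,0.007,0,0.003,0,0,0]
}}

```text
clock: 14.68
eef_pos: [0.656, -0.2538, 0.0846]
tool_rot: [0.703, 0.711, -0.0, -0.0]
ft_force: [-0.1, -2.8, -1.4]
grip_width: 0.0001
```

{"name": "apply_moves", "arguments": {
  "plan": [0.002,0,0,0,0,0,0.004,0,0,0,0,0,0.006,0,0,0,0,0]
}}

```text
clock: 14.93
eef_pos: [0.656, -0.2482, 0.0846]
tool_rot: [0.703, 0.711, -0.0, 0.0]
ft_force: [-0.9, -1.2, -2.0]
grip_width: -0.0
```

{"name": "apply_moves", "arguments": {
  "plan": [0.002,0,0,0,0,0,0.004,0,0,0,0,0]
}}

```text
clock: 15.1
eef_pos: [0.6559, -0.2438, 0.0846]
tool_rot: [0.703, 0.711, -0.0, -0.0]
ft_force: [-0.4, -1.3, -1.8]
grip_width: 0.0002
```

{"name": "apply_moves", "arguments": {
  "plan": [0.001,0,0,0,0,0,0.002,0,0,0,0,0]
}}

```text
clock: 15.27
eef_pos: [0.656, -0.2416, 0.0847]
tool_rot: [0.703, 0.711, -0.0, -0.0]
ft_force: [-0.6, -2.0, -1.4]
grip_width: -0.0003
```

Run:
```python
from meas import *
c=optics.camera("side"); crop(c,260,110,370,220,5,"pics/s9.png")
c=optics.camera("top"); crop(c,290,140,410,225,6,"pics/t9.png")
```

```text
(no output)
```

View pics/s9.png

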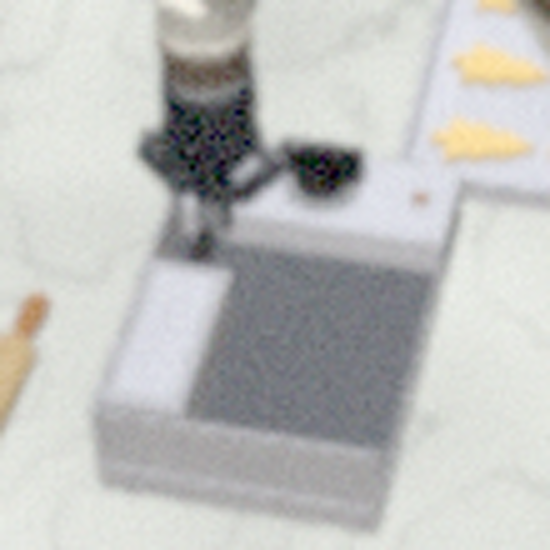

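View pics/t9.png

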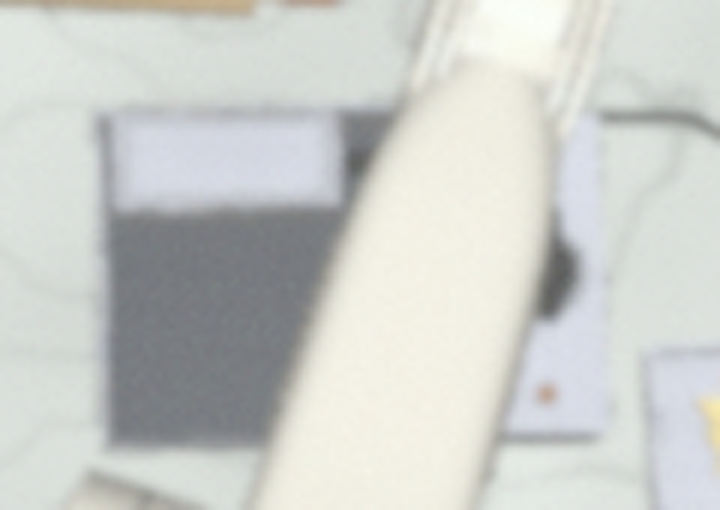

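{"name": "apply_moves", "arguments": {
  "plan": [0.001,0,0,0,0,0,0.002,0,0,0,0,0]
}}

```text
clock: 15.53
eef_pos: [0.656, -0.2399, 0.0848]
tool_rot: [0.703, 0.711, -0.0, 0.0]
ft_force: [-0.3, -2.6, -0.5]
grip_width: -0.0003
```

{"name": "apply_moves", "arguments": {
  "plan": [0.001,0,0,0,0,0,0.002,0,0,0,0,0]
}}

```text
clock: 15.7
eef_pos: [0.656, -0.2378, 0.0848]
tool_rot: [0.703, 0.711, -0.0, 0.0]
ft_force: [-0.1, -2.7, -1.4]
grip_width: 0.0001
```

{"name": "apply_moves", "arguments": {
  "plan": [0.001,0,0,0,0,0,0.002,0,0,0,0,0]
}}

```text
clock: 15.87
eef_pos: [0.6559, -0.2357, 0.0848]
tool_rot: [0.703, 0.711, -0.0, -0.0]
ft_force: [0.3, -2.8, -1.4]
grip_width: 0.0002
```

{"name": "apply_moves", "arguments": {
  "plan": [0.001,0,0,0,0,0,0.002,0,0,0,0,0]
}}

```text
clock: 16.03
eef_pos: [0.6559, -0.2346, 0.0849]
tool_rot: [0.703, 0.711, -0.001, 0.001]
ft_force: [-1.1, -6.6, -1.2]
grip_width: 0.0001
```

{"name": "apply_moves", "arguments": {
  "plan": [0.001,0,0,0,0,0,0.0015,0,0,0,0,0]
}}

```text
clock: 16.2
eef_pos: [0.6559, -0.2346, 0.085]
tool_rot: [0.703, 0.711, -0.002, 0.002]
ft_force: [0.6, -7.9, -1.9]
grip_width: -0.0001
```

{"name": "apply_moves", "arguments": {
  "plan": [-0.004,0,0,0,0,0,-0.01,0,-0.005,0,0,0,-0.012,0,-0.035,0,0,0,-0.012,0,-0.07,0,0,0,-0.012,0,-0.075,0,0,0,-0.012,0,-0.075,0,0,0]
}}

```text
clock: 16.7
eef_pos: [0.6586, -0.2447, 0.165]
tool_rot: [0.703, 0.711, 0.002, 0.004]
ft_force: [-0.0, -0.1, 0.4]
grip_width: 0.0002
```

```bash
python3 go.py .570 -.100 .16 0.7
```

```text
pos [ 0.6586 -0.2447  0.165 ] clk 16.7 F [-0.04 -0.15  0.39] T [-0.02  0.04  0.03] g 0.0002
shift [ 0.1458 -0.0869  0.0039] rv [0.0087 0.002  0.0001]
```

{"name": "apply_moves", "arguments": {
  "plan": [0.025,-0.02,0,0,0,0,0.055,-0.045,0,0,0,0,0.085,-0.065,0,0,0,0,0.115,-0.08,0,0,0,0,0.138,-0.085,0,0,0,0,0.145,-0.085,0,0,0,0,0.145,-0.085,0,0,0,0]
}}

```text
clock: 17.28
eef_pos: [0.5687, -0.0981, 0.1593]
tool_rot: [0.702, 0.713, -0.0, -0.001]
ft_force: [-0.9, -0.8, -0.6]
grip_width: -0.0001
```

{"name": "apply_moves", "arguments": {
  "plan": [0,0,0.025,0,0,0,0,0,0.05,0,0,0,0,0,0.068,0,0,0,0,0,0.073,0,0,0,0,0,0.073,0,0,0]
}}

```text
clock: 17.7
eef_pos: [0.5681, -0.101, 0.0844]
tool_rot: [0.703, 0.711, -0.001, -0.002]
ft_force: [0.4, 0.7, 0.5]
grip_width: -0.0001
```

```bash
python3 go.py .603 -.100 .087 0.7
python3 - <<'E'
from meas import *
c=optics.camera("side"); crop(c,265,120,355,215,6,"pics/s10.png")
c=optics.camera("top"); crop(c,290,140,410,225,6,"pics/t10.png")
E
```

```text
pos [ 0.5681 -0.101   0.0844] clk 17.7 F [0.42 0.73 0.51] T [-0.02  0.01 -0.03] g -0.0001
shift [ 0.0006  0.0349 -0.0027] rv [-0.0045 -0.0008 -0.0014]
```

View pics/s10.png

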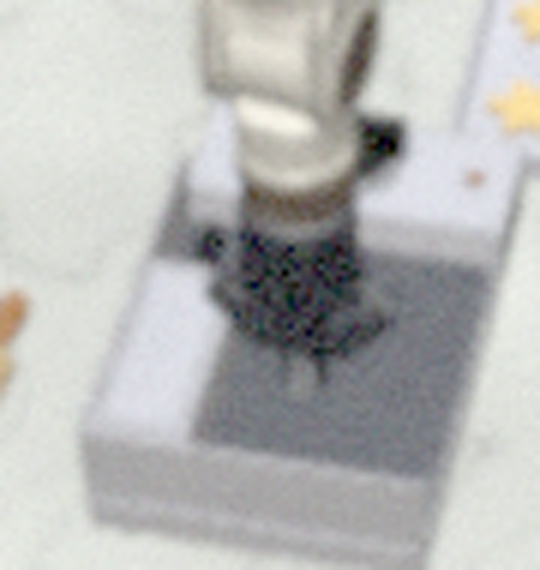

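View pics/t10.png

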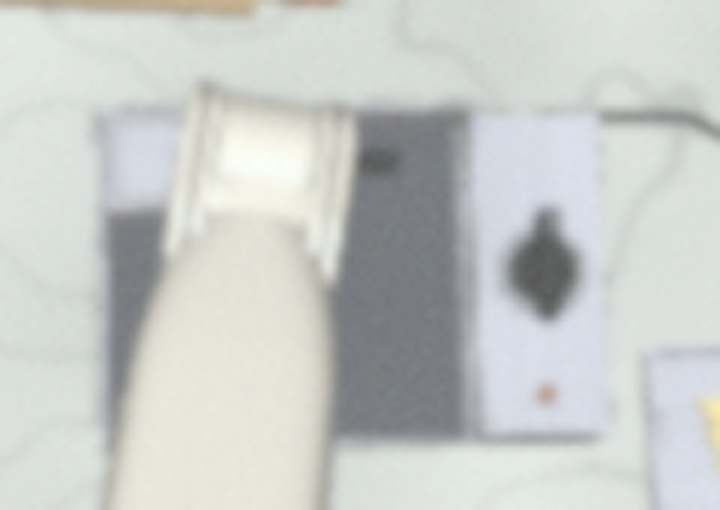

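{"name": "apply_moves", "arguments": {
  "plan": [0,0.01,-0.003,0,0,0,0,0.02,-0.003,0,0,0,0,0.028,-0.003,0,0,0,0,0.03,-0.003,0,0,0,0,0.032,-0.003,0,0,0]
}}

```text
clock: 18.22
eef_pos: [0.6022, -0.1001, 0.0906]
tool_rot: [0.703, 0.711, 0.0, 0.001]
ft_force: [0.2, 0.2, -0.5]
grip_width: -0.0003
```

{"name": "apply_moves", "arguments": {
  "plan": [0,0.002,0,0,0,0,0,0.004,0,0,0,0,0,0.005,0,0,0,0]
}}

```text
clock: 18.47
eef_pos: [0.6063, -0.0998, 0.0899]
tool_rot: [0.703, 0.711, -0.0, -0.0]
ft_force: [-0.5, -0.4, 0.0]
grip_width: 0.0001
```

{"name": "apply_moves", "arguments": {
  "plan": [0,0.002,0,0,0,0,0,0.003,0,0,0,0,0,0.004,0,0,0,0]
}}

```text
clock: 18.72
eef_pos: [0.6103, -0.0998, 0.0898]
tool_rot: [0.703, 0.711, -0.0, -0.0]
ft_force: [0.5, -0.3, -0.2]
grip_width: -0.0002
```

{"name": "apply_moves", "arguments": {
  "plan": [0,0.001,0,0,0,0,0,0.002,0,0,0,0]
}}

```text
clock: 18.88
eef_pos: [0.6123, -0.0998, 0.0898]
tool_rot: [0.703, 0.711, -0.0, -0.0]
ft_force: [-0.2, -0.4, -0.3]
grip_width: 0.0
```

{"name": "apply_moves", "arguments": {
  "plan": [0,0.001,0,0,0,0,0,0.002,0,0,0,0]
}}

```text
clock: 19.05
eef_pos: [0.6144, -0.0997, 0.0898]
tool_rot: [0.703, 0.711, 0.0, 0.0]
ft_force: [-0.1, 0.2, 0.0]
grip_width: 0.0001
```

{"name": "apply_moves", "arguments": {
  "plan": [0,0.001,0,0,0,0,0,0.002,0,0,0,0]
}}

```text
clock: 19.22
eef_pos: [0.6146, -0.0997, 0.0897]
tool_rot: [0.703, 0.711, -0.001, -0.001]
ft_force: [-7.5, -0.6, 4.1]
grip_width: -0.0
```

{"name": "apply_moves", "arguments": {
  "plan": [0,0.001,0,0,0,0,0,0.002,0,0,0,0]
}}

```text
clock: 19.38
eef_pos: [0.6147, -0.0997, 0.0897]
tool_rot: [0.703, 0.711, -0.003, -0.003]
ft_force: [-12.0, -0.1, 8.4]
grip_width: -0.0001
```

{"name": "apply_moves", "arguments": {
  "plan": [0,0.001,0,0,0,0,0,0.002,0,0,0,0]
}}

```text
clock: 19.55
eef_pos: [0.6148, -0.0997, 0.0897]
tool_rot: [0.703, 0.711, -0.004, -0.004]
ft_force: [-17.7, -0.2, 12.6]
grip_width: -0.0001
```

{"name": "apply_moves", "arguments": {
  "plan": [0,-0.008,0,0,0,0,0,-0.02,-0.01,0,0,0,0,-0.02,-0.045,0,0,0,0,-0.02,-0.072,0,0,0,0,-0.02,-0.072,0,0,0]
}}

```text
clock: 19.97
eef_pos: [0.6041, -0.1005, 0.1686]
tool_rot: [0.703, 0.711, 0.003, 0.005]
ft_force: [1.1, -0.2, -0.1]
grip_width: -0.0
```

```bash
python3 go.py .656 -.255 .16 0.7
```

```text
pos [ 0.6041 -0.1005  0.1686] clk 19.97 F [ 1.11 -0.2  -0.06] T [-0.01 -0.08  0.02] g -0.0
shift [-0.1551  0.05    0.0095] rv [ 0.0117  0.0019 -0.0003]
```

{"name": "apply_moves", "arguments": {
  "plan": [-0.025,0.01,0,0,0,0,-0.06,0.022,0,0,0,0,-0.095,0.035,0,0,0,0,-0.13,0.047,0,0,0,0,-0.15,0.053,0,0,0,0,-0.154,0.053,0,0,0,0,-0.154,0.053,0,0,0,0]
}}

```text
clock: 20.55
eef_pos: [0.655, -0.2551, 0.1606]
tool_rot: [0.704, 0.71, -0.0, -0.0]
ft_force: [-0.1, -0.2, -0.3]
grip_width: 0.0004
```

```bash
python3 go.py .656 -.252 .085 0.7
python3 - <<'E'
from meas import *
c=optics.camera("side"); crop(c,265,120,355,215,6,"pics/s11.png")
c=optics.camera("top"); crop(c,290,140,410,225,6,"pics/t11.png")
E
```

```text
pos [ 0.655  -0.2551  0.1606] clk 20.55 F [-0.11 -0.19 -0.34] T [ 0.04  0.04 -0.  ] g 0.0004
shift [0.0031 0.001  0.0756] rv [-0.0005 -0.0004 -0.003 ]
```

View pics/s11.png

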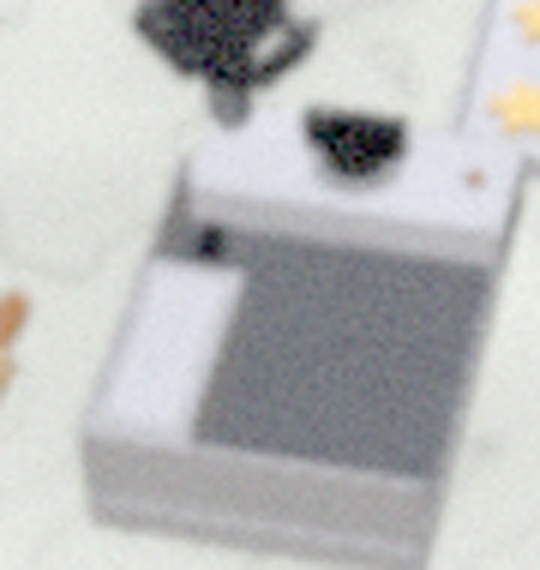

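View pics/t11.png

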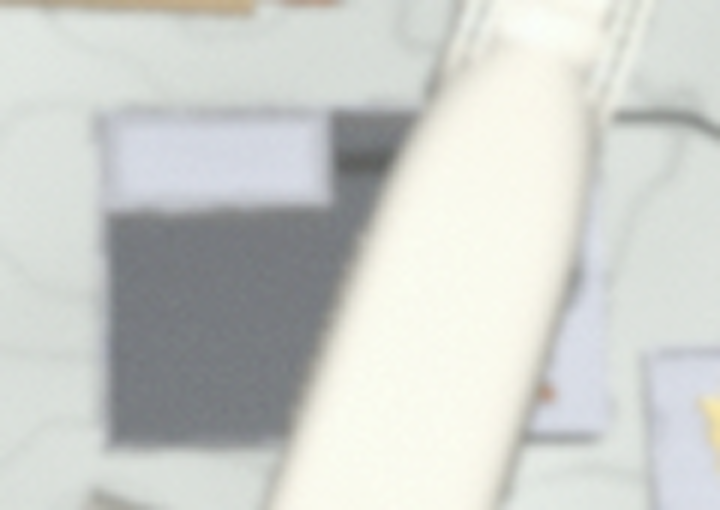

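{"name": "apply_moves", "arguments": {
  "plan": [0,0.001,0.02,0,0,0,0,0.001,0.045,0,0,0,0,0.001,0.065,0,0,0,0,0.001,0.074,0,0,0,0.005,0.001,0.074,0,0,0,0.01,0.001,0.074,0,0,0,0.014,0.001,0.074,0,0,0,0.016,0.001,0.074,0,0,0,0.016,0.001,0.074,0,0,0]
}}

```text
clock: 21.4
eef_pos: [0.6571, -0.2365, 0.0897]
tool_rot: [0.702, 0.712, 0.001, 0.001]
ft_force: [-0.4, 0.3, -0.4]
grip_width: 0.0004
```

{"name": "apply_moves", "arguments": {
  "plan": [0.002,0,0,0,0,0,0.004,0,0,0,0,0]
}}

```text
clock: 21.57
eef_pos: [0.6565, -0.2346, 0.0889]
tool_rot: [0.703, 0.711, -0.001, 0.002]
ft_force: [0.1, -6.6, 1.6]
grip_width: -0.0001
```

{"name": "apply_moves", "arguments": {
  "plan": [0.001,0,0,0,0,0,0.002,0,0,0,0,0]
}}

```text
clock: 21.73
eef_pos: [0.6565, -0.2345, 0.089]
tool_rot: [0.704, 0.711, -0.001, 0.003]
ft_force: [-0.4, -8.6, 0.8]
grip_width: 0.0001
```

{"name": "apply_moves", "arguments": {
  "plan": [-0.006,0,0,0,0,0,-0.014,0,-0.01,0,0,0,-0.014,0,-0.045,0,0,0,-0.014,0,-0.08,0,0,0,-0.014,0,-0.085,0,0,0,-0.014,0,-0.085,0,0,0],
  "grip": 0.045
}}

```text
clock: 22.23
eef_pos: [0.6582, -0.2461, 0.1772]
tool_rot: [0.703, 0.711, 0.002, 0.003]
ft_force: [0.8, -0.5, 0.6]
grip_width: 0.0449
```

```bash
python3 go.py .582 -.322 .17 90.7; python3 -c "
from h import *; print(sensors.get_obs()['joint_pos'].round(3))"
```

```text
pos [ 0.6582 -0.2461  0.1772] clk 22.23 F [ 0.8  -0.48  0.6 ] T [ 0.    0.01 -0.02] g 0.0449
shift [-0.075  -0.0771  0.0068] rv [ 0.0044  0.0076 -1.5712]
[-3.580e-01  6.800e-01  5.520e-01  1.435e+00  1.000e-03  1.201e+00]
```

{"name": "apply_moves", "arguments": {
  "plan": [-0.01,-0.01,0,0,0,-0.12,-0.025,-0.025,0,0,0,-0.24,-0.04,-0.04,0,0,0,-0.36,-0.055,-0.055,0,0,0,-0.48,-0.068,-0.068,0,0,0,-0.6,-0.074,-0.074,0,0,0,-0.72,-0.075,-0.075,0,0,0,-0.84,-0.075,-0.075,0,0,0,-0.96,-0.075,-0.075,0,0,0,-1.08,-0.075,-0.075,0,0,0,-1.2,-0.075,-0.075,0,0,0,-1.32,-0.075,-0.075,0,0,0,-1.44]
}}

```text
clock: 23.23
eef_pos: [0.581, -0.3205, 0.1706]
tool_rot: [0.056, 0.998, 0.001, -0.002]
ft_force: [-1.0, -0.2, 0.1]
grip_width: 0.0449
```

```bash
python3 go.py .582 -.322 .17 90.7
```

```text
pos [ 0.581  -0.3205  0.1706] clk 23.23 F [-0.95 -0.23  0.09] T [-0.01  0.    0.05] g 0.0449
shift [-0.0011 -0.0014  0.0006] rv [ 0.0023 -0.0031 -0.1251]
```

{"name": "apply_moves", "arguments": {
  "plan": [-0.001,-0.001,0,0,0,-0.125,-0.001,-0.001,0,0,0,-0.125,-0.001,-0.001,0,0,0,-0.125]
}}

```text
clock: 23.48
eef_pos: [0.5822, -0.3218, 0.1711]
tool_rot: [-0.002, 1.0, 0.001, -0.001]
ft_force: [-0.9, 0.2, 0.1]
grip_width: 0.0455
```

```bash
python3 go.py .582 -.322 .096 90.7
python3 - <<'E'
from meas import *
c=optics.camera("side"); crop(c,285,100,365,180,7,"pics/s12.png")
E
```

```text
pos [ 0.5822 -0.3218  0.1711] clk 23.48 F [-0.86  0.21  0.14] T [0.01 0.02 0.04] g 0.0455
shift [-0.     -0.0003  0.0751] rv [ 0.0018 -0.0023 -0.0092]
```

View pics/s12.png

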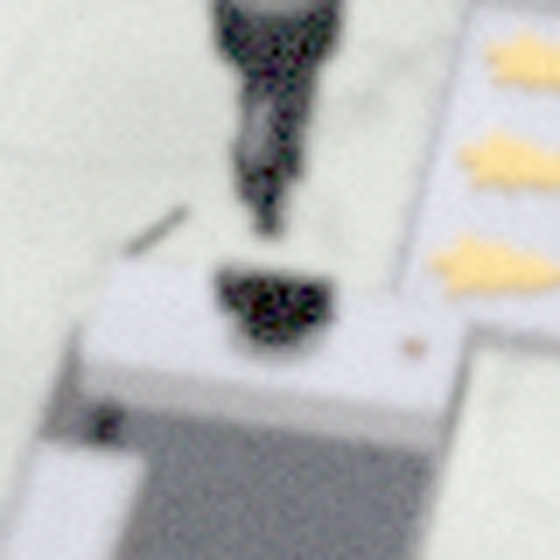

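{"name": "apply_moves", "arguments": {
  "plan": [0,0,0.02,0,0,-0.009,0,0,0.04,0,0,-0.009,0,0,0.058,0,0,-0.009,0,0,0.068,0,0,-0.009,0,0,0.073,0,0,-0.009,0,0,0.073,0,0,-0.009,0,0,0.073,0,0,-0.009]
}}

```text
clock: 24.12
eef_pos: [0.5831, -0.3224, 0.1003]
tool_rot: [-0.007, 1.0, -0.0, 0.0]
ft_force: [0.6, 0.1, -0.2]
grip_width: 0.045
```

{"name": "apply_moves", "arguments": {
  "plan": [0,0,0,0,0,0,0,0,0,0,0,0,0,0,0,0,0,0,0,0,0,0,0,0,0,0,0,0,0,0],
  "grip": 0.005
}}

```text
clock: 24.53
eef_pos: [0.5836, -0.3219, 0.1015]
tool_rot: [-0.008, 1.0, 0.0, 0.001]
ft_force: [-1.1, 3.1, 5.9]
grip_width: 0.0133
```

```bash
python3 go.py .582 -.322 .096 0.7
```

```text
pos [ 0.5836 -0.3219  0.1015] clk 24.53 F [-1.09  3.12  5.92] T [ 0.62  0.19 -0.18] g 0.0133
shift [ 0.0016 -0.0001  0.0055] rv [0.0019 0.0018 1.5739]
```

{"name": "apply_moves", "arguments": {
  "plan": [0,0,-0.001,0,0,0.05,0,0,-0.001,0,0,0.13,0,0,-0.001,0,0,0.23,0,0,-0.001,0,0,0.33,0,0,-0.001,0,0,0.43,0,0,-0.001,0,0,0.5,0,0,-0.001,0,0,0.5]
}}

```text
clock: 25.12
eef_pos: [0.5838, -0.3209, 0.1015]
tool_rot: [0.24, 0.971, 0.001, 0.001]
ft_force: [2.1, 6.2, 3.2]
grip_width: 0.0138
```

```bash
python3 go.py .583 -.322 .1 0.7
```

```text
pos [ 0.5838 -0.3209  0.1015] clk 25.12 F [2.08 6.22 3.22] T [ 0.91 -0.23  0.11] g 0.0138
shift [ 0.0002 -0.0013  0.0015] rv [ 2.6000e-03 -5.0000e-04  1.0743e+00]
```

{"name": "apply_moves", "arguments": {
  "plan": [0,0,0,0,0,0.1,0,0,0,0,0,0.2,0,0,0,0,0,0.3,0,0,0,0,0,0.4,0,0,0,0,0,0.5,0,0,0,0,0,0.6,0,0,0,0,0,0.7,0,0,0,0,0,0.8,0,0,0,0,0,0.9,0,0,0,0,0,1.0,0,0,0,0,0,1.06,0,0,0,0,0,1.07]
}}

```text
clock: 26.12
eef_pos: [0.5855, -0.3198, 0.1015]
tool_rot: [0.701, 0.713, 0.003, 0.001]
ft_force: [6.3, 7.6, 1.7]
grip_width: 0.014
```

```bash
python3 go.py .583 -.322 .1 0.7
```

```text
pos [ 0.5855 -0.3198  0.1015] clk 26.12 F [6.32 7.59 1.68] T [ 1.36 -0.88 -0.16] g 0.014
shift [-0.0022 -0.0026  0.0015] rv [ 0.005  -0.0033  0.0059]
```

Turned to within 0.006 rad of the stop, low forces. Release and lift.

{"name": "apply_moves", "arguments": {
  "plan": [0,0,0,0,0,0.02,0,0,0,0,0,0.02,0,0,0,0,0,0.02]
}}

```text
clock: 26.37
eef_pos: [0.5855, -0.3198, 0.1015]
tool_rot: [0.707, 0.708, 0.003, 0.001]
ft_force: [5.3, 7.5, 1.5]
grip_width: 0.0139
```

{"name": "apply_moves", "arguments": {
  "plan": [0,0,0,0,0,0,0,0,0,0,0,0,0,0,0,0,0,0,0,0,0,0,0,0],
  "grip": 0.04
}}

```text
clock: 26.7
eef_pos: [0.5824, -0.3229, 0.1007]
tool_rot: [0.709, 0.706, -0.0, 0.0]
ft_force: [0.0, 0.1, -0.0]
grip_width: 0.04
```

{"name": "apply_moves", "arguments": {
  "plan": [0,0,-0.02,0,0,0,0,0,-0.05,0,0,0,0,0,-0.085,0,0,0,0,0,-0.12,0,0,0,0,-0.04,-0.15,0,0,0,0,-0.08,-0.16,0,0,0,0,-0.12,-0.16,0,0,0,0,-0.16,-0.16,0,0,0,0,-0.2,-0.16,0,0,0,0,-0.23,-0.16,0,0,0,0,-0.23,-0.16,0,0,0]
}}

```text
clock: 27.62
eef_pos: [0.3469, -0.3207, 0.2614]
tool_rot: [0.71, 0.704, -0.001, -0.001]
ft_force: [-0.2, 0.2, -0.4]
grip_width: 0.0401
```

Run:
```python
from meas import *
c=optics.camera("side"); crop(c,265,110,365,215,5,"pics/s13.png"); cv2.imwrite("pics/s13f.png",c["pixels"][:,:,::-1])
c=optics.camera("top"); crop(c,290,140,410,225,6,"pics/t13.png")
b=(298,148,400,222); im=up(c,*b); d=im[...,2]-im[...,1]
m=(d>3.5).astype(np.uint8); m[:,64*8:]=0
r=rect(comp(m,np.array((27,18))*8)); p=toworld(c,cv2.boxPoints(r),b[0],b[1],.105); print("lid",p[:,:2].round(4).tolist(),p.mean(0).round(4))
for i in range(4):
    e=p[(i+1)%4]-p[i]; print(np.linalg.norm(e).round(4),np.degrees(np.arctan2(e[1],e[0])).round(2))
```

```text
lid [[0.6935, -0.024], [0.6925, -0.1799], [0.6266, -0.1785], [0.6278, -0.0233]] [ 0.6601 -0.1014  0.105 ]
0.1559 -90.39
0.0658 178.85
0.1552 89.58
0.0658 -0.53
```

View pics/s13.png

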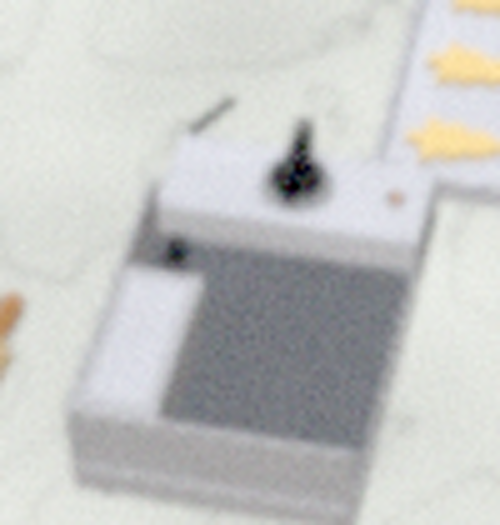

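View pics/t13.png

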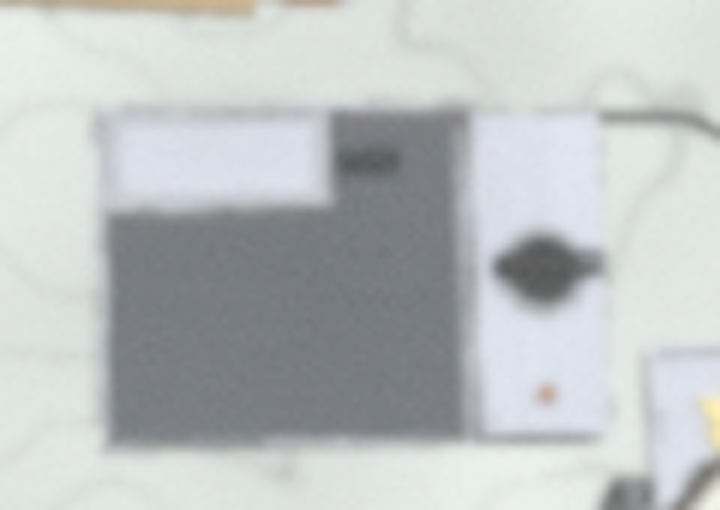

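Run:
```python
from meas import *
c=optics.camera("top"); g=c["pixels"].astype(float).sum(2)
def edge(us,v0,v1,z,thr):
    P=[]
    for u in us:
        col=g[v0:v1,u]; s=np.sign(col-thr); k=np.where(s[:-1]!=s[1:])[0][0]
        v=v0+k+(thr-col[k])/(col[k+1]-col[k]); P.append(ray(c,u,v,z))
    P=np.array(P); f=np.polyfit(P[:,1],P[:,0],1); r=P[:,0]-np.polyval(f,P[:,1]); return np.degrees(-np.arctan(f[0])).round(2),P[:,0].mean().round(4),r.std().round(4)
print("pan front",edge(range(312,342),168,182,.105,190)[:],"thr150",edge(range(312,342),168,182,.105,150))
print("plate front",edge(range(312,362),205,218,.045,150),edge(range(312,342),205,218,.045,150),edge(range(312,362),205,218,.045,200))
print("guard top back",edge(range(312,364),150,162,.105,230),edge(range(312,342),150,162,.105,230))
def edgeh(vs,u0,u1,z,thr):
    P=[]
    for v in vs:
        row=g[v,u0:u1]; s=np.sign(row-thr); k=np.where(s[:-1]!=s[1:])[0][0]
        u=u0+k+(thr-row[k])/(row[k+1]-row[k]); P.append(ray(c,u,v,z))
    P=np.array(P); f=np.polyfit(P[:,0],P[:,1],1); return np.degrees(np.arctan(f[0])).round(2),P[:,1].mean().round(4)
print("pan end",edgeh(list(range(162,173)),340,350,.105,190))
print("housing right",edgeh(range(165,208),0,1,.075,1) if 0 else "", "left guard plate", edgeh(range(180,208),303,312,.105,180))
```

```text
pan front (np.float64(1.52), np.float64(0.6293), np.float64(0.0007)) thr150 (np.float64(1.74), np.float64(0.6256), np.float64(0.0007))
plate front (np.float64(1.14), np.float64(0.4744), np.float64(0.0012)) (np.float64(1.81), np.float64(0.4735), np.float64(0.0012)) (np.float64(0.96), np.float64(0.469), np.float64(0.0009))
guard top back (np.float64(0.61), np.float64(0.6989), np.float64(0.0013)) (np.float64(0.13), np.float64(0.6985), np.float64(0.001))
pan end (np.float64(-0.92), np.float64(-0.1761))
housing right  left guard plate (np.float64(-0.64), np.float64(-0.0239))
```

Run:
```python
from h import *
print(bot.job_done()); o=sensors.get_obs(); print(o["clock"],o["ft_force"].round(1))
```

```text
the job is handed in; nothing more can be done
None
the job is handed in; nothing more can be done
```

The pan is in the back-left corner of the warming plate and the main switch is on. I handed the job in at about 28 s of the 67 s allowed.

- **Placing:** I gripped the pan by its body, carried it level over the guards and set it down with a contact force change of about 10 N. I then slid it to the back guard with closed fingers, and to the left guard by pushing on the handle tip.
- **Seating check:** I pushed again in both directions, up to about 18 N toward the back and 9 N toward the left. The pan stopped within 0.5 mm of where it had stopped before, so it did not shift further.
- **Switch:** I turned it by its bar clockwise to the stop and released it. In the last pictures the pointer is to the right, and the gripper had already moved clear.
- **Other things:** I did not touch the pot, tray or rolling pin, nor the red pans. I took no separate final picture to compare their positions.

**Weaker check:** squareness from the last camera picture was inconclusive. Pan edges read between −0.9° and +1.7°, and the plate and guard edges between −0.6° and +1.8°. At about 4 mm per pixel the spread is as large as any likely tilt. I took "square and flush" from the pushes against the guards and did not probe each end of the pan separately.

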